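# Open the green parts case by its paddle latch

## Task

Open the green parts case so that its ribbon spool can be reached: lift the orange paddle on its lid to free the latch, swing the lid up to 60 degrees or more and let go, leaving it standing open. Keep the blue case next to it shut.

Things in the scene. Friction and masses are not known exactly. Their poses are not given: they have to be found in the camera images.
- green_case_grip (a point): Centre of the orange lip of the green case's paddle, 107 mm above the stand when shut. The lip, 24 mm long (x), 30 wide (y), 16 high, juts freely from the case's front, its centre 20 mm ahead of the lid's edge: fingers can close on its sides (30 mm apart) from above. Axes when shut: x level, from the lip back to the lid's hinge, y across the lip, z up; they turn with the paddle.
- green_case_paddle (a joint): Angle of the green case's paddle to its lid, rad: 0 flat (sprung back), grows as the lip rises, stop at 0.70. Its pivot, level along y, lies 50 mm behind the lip's centre and 2 mm above. A hidden pawl holds the lid until the paddle is lifted past about 0.4; this takes 1 to 2 N at the lip. Once the lid is up the paddle may fall back.
- green_case_lid (a joint): Angle of the green case's lid, rad: 0 shut, grows as its front rises, stop at 1.45. Hinge level along y at the case's back, 172 mm behind the lip's centre and 12 mm below it when all is shut. Raised by 4 to 5 N at the lip; the stiff hinge keeps any angle. The case, 150 mm deep (x), 140 wide, 103 high with its lid, is screwed to the stand.
- blue_case_lid (a joint): Angle of the blue case's lid, rad: 0 shut, and to stay so. The blue case is like the green one in all but colour, with an orange lip too, and is also screwed down; the two stand side by side 185 to 285 mm apart (centres), either one on the left.

How it is judged:
By the outcome, as a careful person would: the job done as asked, in the order asked, and still so for the second after the job is handed in, with the robot touching nothing.
It also fails if it takes over 40 s, if anything falls off the work surface, if the arm or the gripper's body presses on something with over 40 N, if the wrist force passes 120 N, or if a joint passes its speed limit or range.

## Robot

A 7-joint arm with a two-finger parallel gripper is mounted at the origin on a cart in front of the work surface, level with it; the furniture and walls round the work are solid. World frame = base frame: x ahead of the robot, y to its left, z up, the work surface at z = 0. Lengths are in m, angles in rad, forces in N, time in s.
With the tool pointing down it reaches from about 0.4 to 0.85 m from the base axis. Payload 10.4 kg.
Tool frame: the origin (TCP) lies midway between the tips of the shut fingers; the grasp point (between the pads) lies 19 mm behind it; z points along the fingers, y is the line along which they close (so a half turn about z gives the same grasp; the last joint's range is limited). The gripper opens to 87 mm and grips with 3 to 60 N. Pads are 19 mm wide; open, the fingers measure 117 mm over their backs; the gripper's body (75 mm by 190 mm) begins 51 mm behind the grasp point.
Start: joints at [-1.291, 0.332, -0.065, 1.46, 0.022, 1.35, -0.088], TCP at [0.186, 0.597, 0.223] pointing down, gripper open.
Joint ranges: [-2.6, 2.6], [-0.5, 2.12], [-1.47, 1.34], [0.16, 2.42], [-1.27, 4.41], [0.06, 2.06], [-2.6, 2.6]. Speed limits (rad/s): [2.22, 2.22, 2.79, 2.79, 3.14, 3.14, 3.14].

## Interface

Orientations are given as a unit quaternion [x, y, z, w].
In Python, from bench import r gives the robot as it stands.
- The arm moves only by the tool arm_command, never from a script. Its argument "moves" is one flat list of numbers, 4 for each row, row after row: the shift along the tool's x, y, z in cm, then the turn about the tool's z in degrees. A call has 1 to 12 rows; each row shifts and turns the commanded pose from where the row before left it, along the tool's axes as they then stand; what a row does not reach is not made up. A row lasts 1/12 s, in which the tool goes at most 41.7 mm and 7.16 degrees, less where a joint would pass 70% of its speed; a pose out of reach is approached as far as the arm can. A call with a gripper value outside its range is refused whole. "fingers" is the opening in per cent of the stroke, from 0 (shut) to 100 (fully open), set as the call begins (left out, the last holds). The fingers move at their own pace and stop on an object; "squeeze" is the grip in N (left out, the last holds). Time passes only in rows, so rows that do not move let the fingers close. It gives the time, the measured TCP pose, the force, the opening and the grip force at its end, in the units of the state.
- r.read_state(): the state, without advancing time (a new reading comes with each control period).
- r.camera(name): name is "scene" or "side" or "wrist"; returns the picture (384x512x3 uint8, red, green, blue); there is no depth.
- r.camera_info(name): a dict with "fx", "fy", "cx", "cy" (pixels), "origin" and "attitude" of the camera in the world. Camera axes: x right, y up, looking along -z (the intrinsics and any distortion apply to the point x, -y, -z); pixel columns grow to the right and rows downward; lengths in m; the calibration is good to about 2 mm. A picture is of the moment at which its call begins: read the wrist's pose just before it. camera_info takes no time and is no camera call; for the wrist camera it gives the pose at the moment of the call.
- r.close_job(): hands the job in; it is judged then, once.
The state is a dict: "time": time; "joint_positions": joint angles; "joint_vel": joint speeds; "joint_torque": joint torques, N m; "ee_pos": TCP position; "eef_rot": TCP orientation; "ft_force": force on the tool from outside, world axes, zero at the start; "torque": the same for the moment, N m; "width": finger opening in m; "grip_force": force on a finger pad.
Only numpy, scipy, OpenCV 4.12 (cv2) and the standard library are available. Lean on these libraries where they do the work, as an engineer would, in place of code of your own. Each camera call takes 0.05 s, during which the arm holds its last target. There are 200 camera calls.

## Working session

There is one attempt and no reset: what is moved stays moved. The work goes in short steps, Python scripts to look and compute and a tool call to move; the robot and the scene stay as the last step left them, time stands still between calls to the robot, and variables do not carry over. Pictures are saved under pics/ and viewed, at most 10 in all, crops included, and the job is handed in when it is done.

Besides the shell and the picture viewer there is one more tool, called after "Emit:" as name(argument=value, ...) on one line, values as JSON. arm_command: Moves the arm, as the interface text tells. Its arguments: {"type":"object","properties":{"moves":{"type":"array"},"fingers":{"type":"number"},"squeeze":{"type":"number"}},"required":["moves"]}

```bash
mkdir -p pics; python3 - <<'E'
from bench import r
import cv2
s=r.read_state(); print({k:s[k] for k in('time','ee_pos','eef_rot','width','ft_force')})
for n in("scene","side"):
    print(n,r.camera_info(n)); cv2.imwrite(f"pics/{n}0.png",r.camera(n)[:,:,::-1])
a=cv2.imread("pics/scene0.png");b=cv2.imread("pics/side0.png")
cv2.imwrite("pics/both0.png",cv2.resize(cv2.vconcat([a,b]),None,fx=.78,fy=.78))
E
```

```text
{'time': 0.0, 'ee_pos': array([0.18629557, 0.5961956 , 0.22176789]), 'eef_rot': array([ 1.50814572e-01,  9.88561826e-01, -6.92266034e-04, -4.45333262e-05]), 'width': 0.0869677971978372, 'ft_force': array([ 0.98674769,  0.3243016 , -0.21938145])}
scene {'fx': 416.81272893381066, 'fy': 416.81272893381066, 'cx': 257.1791776743634, 'cy': 197.69678207669637, 'origin': array([0.22838047, 0.60659899, 0.52111871]), 'attitude': array([-0.12079269,  0.51702181,  0.82196508, -0.20608487])}
side {'fx': 405.00291960527466, 'fy': 405.00291960527466, 'cx': 257.794693625291, 'cy': 191.61921461910177, 'origin': array([0.37009762, 0.59685944, 0.64073035]), 'attitude': array([-0.06620084,  0.45249241,  0.88111788, -0.12041325])}
```

View pics/both0.png

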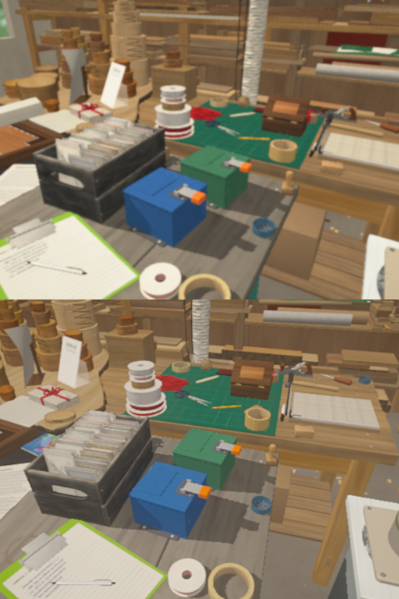

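Both pictures show the blue case nearer the camera and the green one beyond it. The orange lips are near (198,198) for blue and (235,168) for green in the scene half, at 0.78 scale. Next I'll segment and triangulate them.

```bash
cat > h.py <<'E'
import numpy as np,cv2
from scipy.spatial.transform import Rotation as R
def ray(ci,u,v):
    d=np.array([(u-ci["cx"])/ci["fx"],-(v-ci["cy"])/ci["fy"],-1.])
    d=R.from_quat(ci["attitude"]).apply(d); return np.array(ci["origin"]),d/np.linalg.norm(d)
def proj(ci,p):
    q=R.from_quat(ci["attitude"]).inv().apply(np.asarray(p)-ci["origin"])
    return ci["cx"]-ci["fx"]*q[...,0]/q[...,2], ci["cy"]+ci["fy"]*q[...,1]/q[...,2]
def plane(ci,u,v,z):
    o,d=ray(ci,u,v); return o+d*(z-o[2])/d[2]
def tri(a,b):
    (o,d),(p,e)=a,b; t=np.linalg.lstsq(np.c_[d,-e],p-o,rcond=None)[0]
    x,y=o+d*t[0],p+e*t[1]; return (x+y)/2,np.linalg.norm(x-y)
def mask(im,lo,hi):
    return cv2.inRange(cv2.cvtColor(im,cv2.COLOR_BGR2HSV),lo,hi)
def blobs(m,amin=60):
    n,l,s,c=cv2.connectedComponentsWithStats(m); return [(s[i],c[i].round(1)) for i in range(1,n) if s[i][4]>amin]
E
python3 - <<'E'
from h import *
from bench import r
ims=[]
for n in("scene","side"):
    im=cv2.imread(f"pics/{n}0.png"); ci=r.camera_info(n)
    m=mask(im,(5,190,150),(17,255,255))
    for s,c in blobs(m): print(n,s,c,plane(ci,*c,.107).round(3))
    ims.append(cv2.resize(im[150:320,140:350],None,fx=2.4,fy=2.4,interpolation=cv2.INTER_CUBIC) if n=="scene" else None)
a=cv2.imread("pics/scene0.png")[170:320,150:350];b=cv2.imread("pics/side0.png")[150:310,150:350]
cv2.imwrite("pics/crop0.png",cv2.resize(cv2.vconcat([a,b]),None,fx=1.9,fy=1.9,interpolation=cv2.INTER_CUBIC))
E
```

```text
scene [308 209  14  12 121] [315.1 214.5] [ 0.475 -0.141  0.107]
scene [246 247  17  14 167] [254.4 253.5] [0.518 0.052 0.107]
side [297 186  13  13 113] [303.  192.4] [ 0.478 -0.144  0.107]
side [255 239  15  16 165] [262.3 246.6] [0.52  0.051 0.107]
```

View pics/crop0.png

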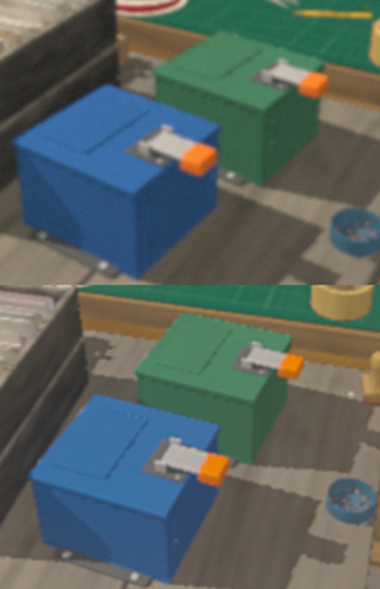

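The crops show both cases shut. Green is on the robot's right, with its lip's front end toward the robot, which is image right. In the side crop the green lid's top corners are about (138,372), (185,315), (288,350) and (245,403). I'll check the lid corners and the yaw against the known sizes.

```bash
python3 - <<'E'
from h import *
from bench import r
S=r.camera_info("side");C=r.camera_info("scene")
for nm,cs in (("green",[(138,372),(185,315),(288,350),(245,403)]),("blue",[(33,473),(98,396),(218,428),(163,507)])):
    P=np.array([plane(S,150+x/1.9,150+(y-285)/1.9,.103) for x,y in cs]); print(nm,P[:,:2].round(3).tolist(),np.linalg.norm(P-np.roll(P,-1,0),axis=1).round(3), P.mean(0).round(3))
    for i,j in((3,0),(2,1)): d=P[j]-P[i];print(' back dir deg',np.degrees(np.arctan2(d[1],d[0])).round(1))
    for i,j in((2,3),(1,0)): d=P[j]-P[i];print(' y dir deg -90',np.degrees(np.arctan2(d[1],d[0])).round(1)-90)
for a,b in(((315.1,214.5),(303,192.4)),((254.4,253.5),(262.3,246.6))): print(tri(ray(C,*a),ray(S,*b)))
# automatic: green lid top mask
im=cv2.imread("pics/side0.png"); hsv=cv2.cvtColor(im,cv2.COLOR_BGR2HSV)
for p in((250,190),(265,225),(290,215)): print(hsv[p[1],p[0]])
W=r.camera_info("wrist");print(W)
E
```

```text
green [[0.651, -0.089], [0.634, -0.226], [0.488, -0.181], [0.515, -0.065]] [0.138 0.153 0.119 0.138] [ 0.572 -0.14   0.103]
 back dir deg -10.1
 back dir deg -17.0
 y dir deg -90 -13.0
 y dir deg -90 -6.900000000000006
blue [[0.694, 0.101], [0.679, -0.034], [0.533, -0.015], [0.553, 0.111]] [0.135 0.147 0.128 0.141] [0.615 0.041 0.103]
 back dir deg -3.9
 back dir deg -7.1
 y dir deg -90 -9.299999999999997
 y dir deg -90 -6.5
(array([ 0.47935234, -0.15456292,  0.09939549]), np.float64(0.00016646989407854138))
(array([0.52115486, 0.04540998, 0.10208475]), np.float64(0.0005525489852767961))
[ 72 104 133]
[103 135 119]
[67 86 86]
{'fx': 297.17807999189273, 'fy': 297.17807999189273, 'cx': 251.92146791795628, 'cy': 190.2159965246689, 'origin': array([0.10863562, 0.62115458, 0.38341918]), 'attitude': array([-0.12175229, -0.088082  ,  0.58520096,  0.79684238])}
```

Emit:
arm_command(moves=[0,0,-2,0,0,0,-3,0,-2.5,-1.5,-1.0,0,-2.8,-1.7,-0.5,0,-2.8,-1.7,-0.5,0,-2.8,-1.7,0,0,-2.8,-1.7,0,0,-2.8,-1.7,0,0,-2.8,-1.7,0,0,-2.8,-1.7,0,0,-2.8,-1.7,0,0,-2.8,-1.7,0,0], fingers=100)

```text
time: 1.1
ee_pos: [0.4014, 0.3521, 0.2923]
eef_rot: [0.151, 0.989, -0.0, -0.0]
ft_force: [0.1, 0.2, 0.2]
width: 0.0873
grip_force: 0.0
```

Emit:
arm_command(moves=[-1.3,-3.8,0,0,-1.3,-3.8,0,0,-1.3,-3.8,0,0,-1.3,-3.8,0,0,-1.3,-3.8,0,0,-1.3,-3.8,0,0,-1.3,-3.8,0,0,-1.3,-3.8,0,0,-1.3,-3.8,0,0,-1.2,-3.8,0,0,-1.0,-3.8,0,-3,-1.0,-3.5,0,-3])

```text
time: 2.1
ee_pos: [0.4087, -0.1257, 0.2924]
eef_rot: [0.098, 0.995, 0.0, -0.0]
ft_force: [1.1, -0.1, -0.3]
width: 0.0869
grip_force: 0.0
```

Emit:
arm_command(moves=[0,0,0,0,0,0,0,0])

```text
time: 2.27
ee_pos: [0.4093, -0.1249, 0.2925]
eef_rot: [0.101, 0.995, 0.0, 0.0]
ft_force: [0.3, 1.8, -0.0]
width: 0.0872
grip_force: 0.0
```

```bash
cat > look.py <<'E'
import sys
from h import *
from bench import r
tag=sys.argv[1]
s=r.read_state();W=r.camera_info("wrist");im=r.camera("wrist")[:,:,::-1].copy()
cv2.imwrite(f"pics/{tag}.png",im)
print(s["time"],s["ee_pos"].round(4),s["eef_rot"].round(3),s["joint_positions"].round(2),W["origin"].round(3))
for st,c in blobs(mask(im,(5,190,150),(17,255,255)),150): print(st,c,plane(W,*c,.107).round(4))
np.save(f"{tag}.npy",W,allow_pickle=True)
E
python3 look.py w1
```

```text
2.2667 [ 0.4093 -0.1249  0.2925] [0.101 0.995 0.    0.   ] [-0.59 -0.24  0.66  1.86  0.15  1.48  1.42] [ 0.33  -0.108  0.454]
[236 214  25  20 167] [247.  219.2] [ 0.4714 -0.1439  0.107 ]
[392 216  27  21 174] [403.2 220.9] [0.5136 0.0489 0.107 ]
```

View pics/w1.png

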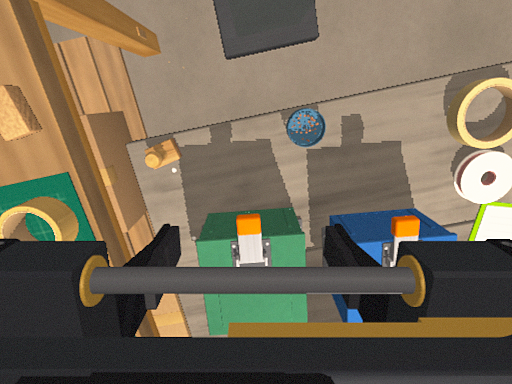

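The wrist view shows the green case centred, with its lip at (247,219). The blue lip is at (403,221). The green lid's front edge runs from about (195,240) to (303,235).

```bash
python3 - <<'E'
from h import *
W=np.load("w1.npy",allow_pickle=True).item(); im=cv2.imread("pics/w1.png")
a,b=plane(W,195,240,.103),plane(W,303,235,.103);d=a-b
print(a,b,np.linalg.norm(d)); d=b-a; print("yaw",np.degrees(np.arctan2(d[1],d[0]))-90,(a+b)/2)
for e in((207,265),(205,300)),:
    pass
m=mask(im,(3,120,100),(20,255,255))[205:250,225:275]
hsv=cv2.cvtColor(im,cv2.COLOR_BGR2HSV)
for y in range(210,240,2): print(y,[tuple(hsv[y,x]) for x in (240,248,256)], np.where(m[y-205])[0][[0,-1]]+225 if m[y-205].any() else '')
E
```

```text
[ 0.48804023 -0.21687727  0.103     ] [ 0.50941693 -0.07775594  0.103     ] 0.14075406672121804
yaw -8.7354669457915 [ 0.49872858 -0.1473166   0.103     ]
210 [(np.uint8(18), np.uint8(61), np.uint8(100)), (np.uint8(41), np.uint8(49), np.uint8(89)), (np.uint8(74), np.uint8(134), np.uint8(80))] 
212 [(np.uint8(70), np.uint8(122), np.uint8(94)), (np.uint8(78), np.uint8(101), np.uint8(147)), (np.uint8(74), np.uint8(127), np.uint8(84))] 
214 [(np.uint8(15), np.uint8(114), np.uint8(105)), (np.uint8(14), np.uint8(207), np.uint8(149)), (np.uint8(12), np.uint8(255), np.uint8(207))] [243 259]
216 [(np.uint8(13), np.uint8(255), np.uint8(191)), (np.uint8(14), np.uint8(255), np.uint8(194)), (np.uint8(13), np.uint8(255), np.uint8(195))] [236 259]
218 [(np.uint8(13), np.uint8(255), np.uint8(218)), (np.uint8(14), np.uint8(255), np.uint8(239)), (np.uint8(14), np.uint8(255), np.uint8(250))] [236 260]
220 [(np.uint8(16), np.uint8(255), np.uint8(255)), (np.uint8(18), np.uint8(255), np.uint8(255)), (np.uint8(19), np.uint8(255), np.uint8(255))] [236 260]
222 [(np.uint8(18), np.uint8(255), np.uint8(255)), 
[... 600 characters left out ...]
int8(255)), (np.uint8(19), np.uint8(255), np.uint8(255)), (np.uint8(19), np.uint8(255), np.uint8(255))] [237 261]
232 [(np.uint8(19), np.uint8(255), np.uint8(255)), (np.uint8(19), np.uint8(255), np.uint8(255)), (np.uint8(19), np.uint8(255), np.uint8(255))] [237 260]
234 [(np.uint8(19), np.uint8(255), np.uint8(255)), (np.uint8(16), np.uint8(175), np.uint8(255)), (np.uint8(12), np.uint8(101), np.uint8(254))] [238 254]
236 [(np.uint8(102), np.uint8(5), np.uint8(233)), (np.uint8(17), np.uint8(10), np.uint8(229)), (np.uint8(15), np.uint8(13), np.uint8(230))] 
238 [(np.uint8(15), np.uint8(17), np.uint8(234)), (np.uint8(14), np.uint8(19), np.uint8(231)), (np.uint8(11), np.uint8(18), np.uint8(233))]
```

```bash
cat > plan.py <<'E'
from h import *
yaw=np.radians(-8.7);ax=np.array([np.cos(yaw),np.sin(yaw),0])
def lip(th,ph): # (back,up) rel. to the shut lip centre
    a=lambda t:np.array([-np.cos(t),np.sin(t)]);u=lambda t:np.array([np.sin(t),np.cos(t)])
    return 122*a(th)+14*u(th)+50*a(th+ph)-2*u(th+ph)-np.array([-172,12])
E
python3 - <<'E'
from plan import *
from bench import r
W=np.load("w1.npy",allow_pickle=True).item()
print("lip top",plane(W,248.6,226.7,.115),"front",plane(W,248.3,218.8,.115),"back",plane(W,249,234.5,.115))
print("L/R",plane(W,236,226,.115),plane(W,260.7,226,.115))
print("from lid edge",np.array([.4987,-.1473,.107])-.02*ax)
p=r.read_state()["ee_pos"]; print(p)
L=np.array([.478,-.1445,.088]);d=L-p;ay=np.cross([0,0,1],ax)
print("tool dx,dy,dz cm",-d@ax*100,d@ay*100,-d[2]*100)
prev=np.zeros(2)
for th,ph in [(0,.2),(0,.4),(0,.58)]+[(np.radians(t),.58) for t in range(6,79,6)]:
    q=lip(th,ph);s=q-prev;prev=q;print(round(np.degrees(th)),ph,"pos",q.round(0),"row x,z cm",(-s/10).round(2))
E
```

```text
lip top [ 0.47840668 -0.14325693  0.115     ] front [ 0.46796466 -0.14144427  0.115     ] back [ 0.48892035 -0.14495011  0.115     ]
L/R [ 0.47432152 -0.15837926  0.115     ] [ 0.48051482 -0.12835406  0.115     ]
from lid edge [ 0.47893012 -0.14427478  0.107     ]
[ 0.40950409 -0.12330346  0.29235252]
tool dx,dy,dz cm -7.0913994301464305 -1.0591898013476317 20.435251627845368
0 0.2 pos [ 1. 10.] row x,z cm [-0.06 -1.  ]
0 0.4 pos [ 3. 20.] row x,z cm [-0.26 -0.97]
0 0.58 pos [ 7. 28.] row x,z cm [-0.39 -0.81]
6 0.58 pos [12. 45.] row x,z cm [-0.51 -1.7 ]
12 0.58 pos [19. 61.] row x,z cm [-0.68 -1.64]
18 0.58 pos [27. 77.] row x,z cm [-0.85 -1.56]
24 0.58 pos [37. 91.] row x,z cm [-1.01 -1.46]
30 0.58 pos [ 49. 105.] row x,z cm [-1.15 -1.35]
36 0.58 pos [ 62. 117.] row x,z cm [-1.29 -1.22]
42 0.58 pos [ 76. 128.] row x,z cm [-1.41 -1.08]
48 0.58 pos [ 91. 137.] row x,z cm [-1.51 -0.93]
54 0.58 pos [107. 145.] row x,z cm [-1.6  -0.76]
60 0.58 pos [124. 151.] row x,z cm [-1.67 -0.59]
66 0.58 pos [141. 155.] row x,z cm [-1.73 -0.41]
72 0.58 pos [159. 157.] row x,z cm [-1.76 -0.23]
78 0.58 pos [177. 158.] row x,z cm [-1.78 -0.05]
```

Emit:
arm_command(moves=[0,0,0,-3,-1.8,-0.3,0,0,-2.0,-0.3,1,0,-2.0,-0.2,2,0,-1.3,-0.2,2.5,0,0,0,2.5,0,0,0,2,0,0,0,2,0,0,0,0,0,0,0,0,0])

```text
time: 3.15
ee_pos: [0.4781, -0.1422, 0.1721]
eef_rot: [0.072, 0.997, -0.0, -0.001]
ft_force: [0.7, 0.2, 0.7]
width: 0.0868
grip_force: 0.0
```

```bash
python3 look.py w2; python3 - <<'E'
from plan import *
from bench import r
p=r.read_state()["ee_pos"];d=np.array([.478,-.144,.088])-p;ay=np.cross([0,0,1],ax)
print("tool dx,dy,dz cm",-d@ax*100,d@ay*100,-d[2]*100)
E
```

```text
3.15 [ 0.4781 -0.1422  0.1721] [ 0.072  0.997 -0.    -0.001] [-0.57  0.09  0.82  1.89 -0.07  1.19  1.7 ] [ 0.398 -0.13   0.334]
[231 188  39  32 336] [248.4 195.4] [ 0.471 -0.144  0.107]
[470 205  42  31 417] [488.3 212.9] [0.5143 0.0477 0.107 ]
tool dx,dy,dz cm 0.05882355738762796 -0.1509748461553107 8.509037940772481
```

View pics/w2.png

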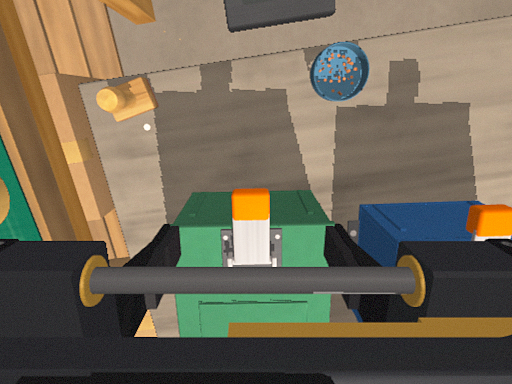

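The wrist view has the lip at (250,204), centred between the fingers and squared to the tool. I'll descend and grip it.

Emit:
arm_command(moves=[0,-0.1,2,0,0,0,2,0,0,0,2,0,0,0,1.5,0,0,0,1,0,0,0,0,0,0,0,0,0])

```text
time: 3.78
ee_pos: [0.4789, -0.1443, 0.0884]
eef_rot: [0.073, 0.997, 0.0, 0.0]
ft_force: [0.2, 0.4, -0.0]
width: 0.087
grip_force: 0.0
```

Emit:
arm_command(moves=[0,0,0,0,0,0,0,0,0,0,0,0,0,0,0,0,0,0,0,0,0,0,0,0,0,0,0,0,0,0,0,0], fingers=0, squeeze=20)

```text
time: 4.45
ee_pos: [0.4784, -0.1444, 0.0875]
eef_rot: [0.073, 0.997, 0.0, -0.0]
ft_force: [-0.1, 0.5, 0.6]
width: 0.0416
grip_force: 0.0
```

Emit:
arm_command(moves=[0,0,0,0,0,0,0,0,0,0,0,0,0,0,0,0,0,0,0,0])

```text
time: 4.87
ee_pos: [0.4784, -0.1438, 0.0874]
eef_rot: [0.072, 0.997, 0.0, -0.0]
ft_force: [0.0, 4.2, 0.9]
width: 0.0301
grip_force: 20.0
```

Emit:
arm_command(moves=[0,0,-0.5,0,-0.1,0,-0.5,0,-0.1,0,-0.5,0,-0.2,0,-0.5,0,-0.2,0,-0.4,0,-0.2,0,-0.4,0,0,0,0,0])

```text
time: 5.45
ee_pos: [0.4852, -0.1446, 0.1156]
eef_rot: [0.072, 0.997, 0.001, -0.001]
ft_force: [-3.8, 6.6, -2.4]
width: 0.0298
grip_force: 20.0
```

Emit:
arm_command(moves=[-0.25,0,-0.85,0,-0.25,0,-0.85,0,-0.35,0,-0.8,0,-0.35,0,-0.8,0,-0.4,0,-0.8,0,-0.45,0,-0.8,0,-0.5,0,-0.75,0,-0.5,0,-0.7,0,-0.6,0,-0.7,0,-0.55,0,-0.65,0,0,0,0,0])

```text
time: 6.37
ee_pos: [0.528, -0.15, 0.1933]
eef_rot: [0.072, 0.997, 0.001, -0.001]
ft_force: [-5.7, 9.9, 6.9]
width: 0.0298
grip_force: 20.0
```

```bash
python3 - <<'E'
from h import *
from bench import r
a=r.camera("scene")[170:320,200:350,::-1];b=r.camera("side")[130:280,200:350,::-1]
cv2.imwrite("pics/mid.png",cv2.resize(cv2.hconcat([a,b]),None,fx=2.6,fy=2.6))
E
```

```text
(no output)
```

View pics/mid.png

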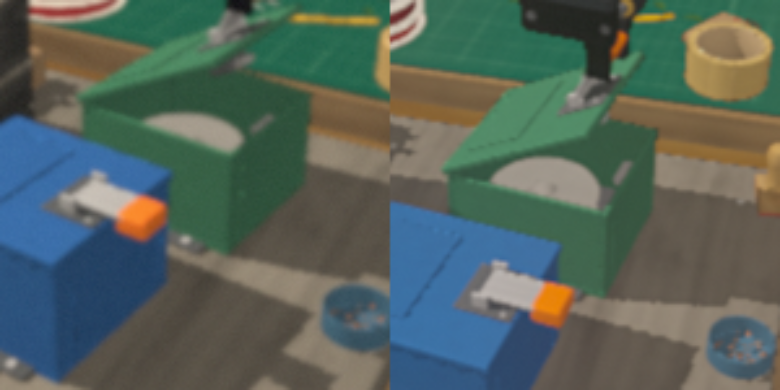

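The lid is about 30° up (left crop, front edge near (295,10)). The lip is held and the blue case is shut. I'll continue the arc to 75°, easing the side force.

Emit:
arm_command(moves=[-0.65,0.05,-0.6,0,-0.65,0.05,-0.6,0,-0.7,0.05,-0.55,0,-0.7,0.05,-0.55,0,-0.75,0,-0.45,0,-0.75,0,-0.45,0,-0.8,0,-0.4,0,-0.8,0,-0.35,0,0,0,0,0])

```text
time: 7.22
ee_pos: [0.5859, -0.1573, 0.2327]
eef_rot: [0.072, 0.997, 0.0, -0.001]
ft_force: [-3.4, 8.0, 6.9]
width: 0.0301
grip_force: 20.0
```

Emit:
arm_command(moves=[-0.85,0.03,-0.3,0,-0.85,0.03,-0.3,0,-0.85,0.03,-0.2,0,-0.85,0.03,-0.2,0,-0.9,0,-0.1,0,-0.9,0,-0.1,0,-0.9,0,0,0,0,0,0,0])

```text
time: 7.88
ee_pos: [0.6473, -0.165, 0.2452]
eef_rot: [0.072, 0.997, 0.0, 0.0]
ft_force: [0.8, 6.5, 6.5]
width: 0.0298
grip_force: 20.0
```

```bash
python3 - <<'E'
from h import *
from bench import r
a=r.camera("scene")[130:320,200:350,::-1];b=r.camera("side")[90:280,200:350,::-1]
cv2.imwrite("pics/up.png",cv2.resize(cv2.hconcat([a,b]),None,fx=2.6,fy=2.6))
E
```

```text
(no output)
```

View pics/up.png

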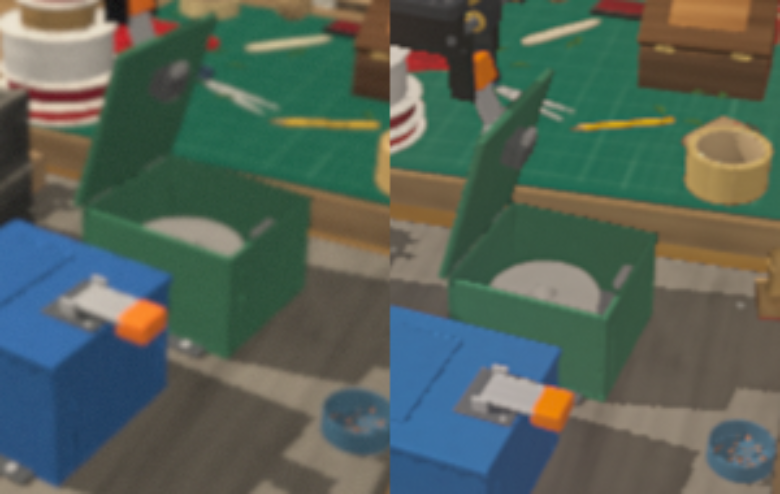

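The lid now stands at about 73–75°, with the interior and spool exposed and the blue case shut. I'll release and retreat straight up.

Emit:
arm_command(moves=[0,0,0,0,0,0,0,0,0,0,0,0,0,0,0,0,0,0,0,0,0,0,0,0,0,0,0,0,0,0,0,0], fingers=100)

```text
time: 8.65
ee_pos: [0.646, -0.1658, 0.244]
eef_rot: [0.073, 0.997, -0.0, -0.0]
ft_force: [0.8, 0.1, -0.1]
width: 0.0752
grip_force: 0.0
```

Emit:
arm_command(moves=[0,0,-1,0,0,0,-2,0,0,0,-2.5,0,0,0,-2.5,0,0,0,-2.5,0,0,0,-2,0,0,0,0,0,0,0,0,0])

```text
time: 9.32
ee_pos: [0.6463, -0.1662, 0.3707]
eef_rot: [0.073, 0.997, -0.0, 0.001]
ft_force: [-0.1, -0.9, -1.4]
width: 0.0869
grip_force: 0.0
```

```bash
python3 - <<'E'
from h import *
from bench import r
a=r.camera("scene")[90:320,180:350,::-1];b=r.camera("side")[50:280,180:350,::-1]
cv2.imwrite("pics/end.png",cv2.resize(cv2.hconcat([a,b]),None,fx=2.3,fy=2.3))
E
```

```text
(no output)
```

View pics/end.png

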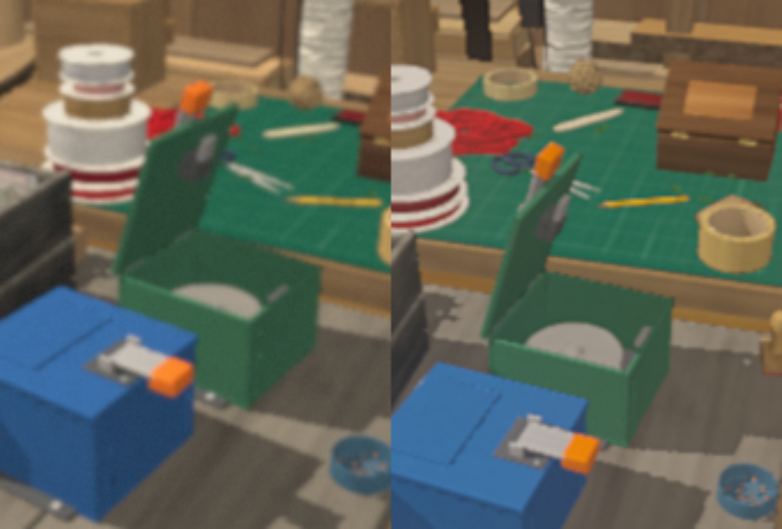

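The lid stands open after release. The gripper is clear above and the blue case is shut. I'll make one numeric check of the lid's top corner, at scene crop (238,108) and side crop (580,155), before handing in.

```bash
python3 - <<'E'
from plan import *
from bench import r
p,g=tri(ray(r.camera_info("scene"),180+238/2.3,90+108/2.3),ray(r.camera_info("side"),180+189/2.3,50+155/2.3))
h=np.array([.478,-.144,.095])+.172*ax; d=p-h
ang=np.degrees(np.arctan2(d[2],-d@ax)); print(p,g,ang)
if ang>65: print(r.close_job())
E
```

```text
[ 0.60265091 -0.25031129  0.22703739] 0.001157894380173179 76.08910091595668
the job is handed in; nothing more can be done
None
```

The green case's lid is standing open at about 76°, released with the gripper clear above it; the blue case stayed shut, and the job was handed in about 9.5 s into the 40 s limit.

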